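Thread the hose barb into the splash-pan drain coupling

TASK

Put the brass hose barb nose down into the clamped drain coupling, its two lugs down the two slots, and screw it in clockwise (seen from above) until you feel the resistance rise as its nose meets the rubber seat; then turn it 30 degrees further, one hour on a clock face, stop there and let go. Never force it, and leave the tub, the mug, the wooden rib and the wheel's switch as they are.

Things in the scene. Friction and masses are not known exactly. Their poses are not given: they have to be found in the camera images.
- fitting: Brass male hose barb, 93 mm tall, about 150 g, standing nose down on the bench. Origin: middle of the nose's underside; z up. Nose cone 22 mm wide, growing to 30 mm at z 8; shank 30 mm wide to z 40; flange 40 mm wide, z 40 to 44; black wing grip z 44 to 70; ribbed barb 16 mm wide to z 93. Two lugs and the wings lie along its x. Half a turn makes no difference.
- wings (a point): Middle of the barb's flat black wing grip (z 57 of the barb): 46 mm long along x, 14 mm thick along y, 26 mm tall; to be pinched across its thickness from above, the ribbed stem between the fingers. It sits on a stiff rubber bush: under load the wings run ahead of the barb by about 1.4 degrees for each 0.1 N m, and spring back when let go.
- lug (a point): Outer end of one of the two lugs of the barb: round radial studs 7 mm thick at +x and -x, centred at z 14 of the barb, 46 mm over their ends.
- socket: Grey female coupling, 64 mm across, 50 mm tall, with a vertical bore, held by a bench clamp (jaws 34 mm tall at its +y and -y sides, 70 x 150 mm foot, screw to +y); all fixed. Origin: on the bench, on the bore's axis; z up. Two slots for the lugs at +x and -x: the barb's x must lie along the coupling's x, either way round, within about 7 degrees.
- rim (a point): Centre of the coupling's mouth, z 50. The bore is 32 mm wide: 1 mm play round the shank. With the lugs lying on the rim beside the slots the barb's origin is at z 39.5. From z 36 down a light spring pin in the bore (a check valve) pushes the nose up with 3 N, growing to 5 N at full depth, so the barb must be pressed down until it is screwed in.
- slot (a point): The +x slot at the rim, 22 mm from the axis; slots are 10 mm (inside) to 16 mm (outside) wide. The lugs bottom in the slots with the barb's origin at z 21. Turned clockwise from there (from above, yaw falling) they are under the thread after about 20 degrees.
- bore (a point): Point on the bore's axis at z 24. Two-start thread, 4 mm down per 60 degrees: the barb's origin runs at z = 24 mm less 0.067 mm per degree turned from the slots (1 to 2 mm up from the slot bottom at first, then down; the hand must follow). No back-slip when let go, so it may be regripped. The thread ends at a hard stop at 146 degrees.
- deep (a point): Point on the bore's axis at z 15, near the hidden rubber seat. The nose meets the seat 45 to 105 degrees from the slots, different each time. Before, it turns with 0.02 to 0.06 N m; past it the torque climbs by about 0.007 N m a degree and the seat's push by 0.4 N a degree (12 N at the set angle). Set angle good to about 10 degrees; 65 degrees past the seat harms it.
- tub: Green plastic tub with twist cap, 90 mm wide, 100 mm tall, origin under its middle. Leave it.
- mug: Speckled stoneware mug, 84 mm wide, 95 mm tall, handle to its +y, origin under its middle. Leave it.
- rib: Flat teak throwing rib, 110 x 50 x 7 mm, rounded ends, long side along its x, origin under its middle. Leave it.
- toggle (a joint): Black toggle switch, 45 mm, on top of the wheel's grey control box (130 x 150 x 90 mm, fixed): 0 to 0.9 rad, starts near 0. Leave it.
- toggle_tip (a point): Tip of the toggle switch.
Things that resemble listed ones, but are neither listed nor needed, are in the scene too. There is more than one size of the fitting; the job needs the largest.

How it is judged:
By the outcome, as a careful person would: the job done as asked, in the order asked, and still so for the second after the job is handed in, with the robot touching nothing.
It also fails if it takes over 72 s, if anything falls off the work surface, if the arm or the gripper's body presses on something with over 40 N, if the wrist force passes 120 N, or if a joint passes its speed limit or range.

ROBOT

A 6-joint arm with a two-finger parallel gripper is mounted at the origin on the work surface. World frame = base frame: x ahead of the robot, y to its left, z up, the work surface at z = 0. Lengths are in mm, angles in rad, forces in N, time in s.
With the tool pointing down it reaches from about 275 to 750 mm from the base axis. Payload 10.2 kg.
Tool frame: the origin (TCP) lies midway between the tips of the shut fingers; the grasp point (between the pads) lies 19 mm behind it; z points along the fingers, y is the line along which they close (so a half turn about z gives the same grasp; the last joint's range is limited). The gripper opens to 85 mm and grips with 20 to 120 N. Pads are 22 mm wide; open, the fingers measure 114 mm over their backs; the gripper's body (76 mm by 85 mm) begins 54 mm behind the grasp point. The pads swing forward as they close: fully open they stand 13 mm farther back than shut.
Start: joints at [1.082, 0.313, 1.498, -0, 1.331, -0.223], TCP at [137.92, 506.566, 231.294] pointing down, gripper open.
Joint ranges: [-2.94, 2.94], [-0.97, 2.17], [0.19, 2.56], [-1.23, 4.37], [0.02, 3.11], [-2.88, 2.88]. Speed limits (rad/s): [2.39, 2.39, 3.01, 3.14, 3.14, 3.14].

INTERFACE

Orientations are given as a unit quaternion [w, x, y, z].
In Python, from rig import sense, capture, finish_job, find_in, place_of gives the robot as it stands. The module is installed in compiled form; this text tells all that it offers.
- The arm moves only by the shell command python3 -m jog 'ROWS' [FORCE]. ROWS is JSON, a list of rows, each an object of numbers: "tx", "ty", "tz": the shift along the tool's x, y, z in mm; "ax", "ay", "az": the turn, a rotation vector about the tool's x, y, z in rad; "jaw": the closure, from -1 (fully open) to 1 (shut), so that 0 is half open. In form: [{"tx": .., "ty": .., "tz": .., "ax": .., "ay": .., "az": .., "jaw": ..}, ...]. A call has 1 to 5 rows; each row shifts and turns the commanded pose from where the row before left it, along the tool's axes as they then stand; what a row does not reach is not made up. A row lasts 1/8 s, in which the tool goes at most 62.5 mm and 10.7 degrees, less where a joint would pass 70% of its speed; a pose out of reach is approached as far as the arm can. A call with a gripper value outside its range is refused whole. The fingers move at their own pace and stop on an object; FORCE is the grip in N (left out, the last holds). Time passes only in rows, so rows that do not move let the fingers close. It gives the time, the measured TCP pose, the force, the opening and the grip force at its end, in the units of the state.
- sense(): the state, without advancing time (a new reading comes with each control period).
- capture(name): name is "side" or "top"; returns a dict with "color" (480x640x3 uint8, red, green, blue), "depth" (480x640 float32, mm along the optical axis (not along the pixel's ray), 0 where there is no reading), "fx", "fy", "cx", "cy" (pixels), "k1" (the pictures are not rectified: a ray, as slopes to the right and down, at radius r is drawn at 1 + k1 r^2 times it, then the intrinsics apply), "camera_from_world" (4x4, takes a point from world to camera coordinates). Camera axes: x right, y up, looking along -z (the intrinsics and any distortion apply to the point x, -y, -z); pixel columns grow to the right and rows downward; lengths in mm; the calibration is good to about 2 mm. A picture is of the moment at which its call begins.
- finish_job(): hands the job in; it is judged then, once.
Trained networks look in the newest picture that a camera, given by its name, has taken for a name from the list of things; names that differ only in an ending like _2 or _b are one class to them, and where a whole thing is asked for, a point or a joint stands for the part that bears it (a point fixed in the world has none). Each returns a list of dicts, best first, with "conf" (0 to 1); they miss things now and then, are a little off and sometimes report something else, mostly with a low value. They report only what shows in the picture. A call takes as long as a camera call. They do not tell look-alikes from the thing itself.
- find_in(query, camera): "centre" ([column, row] in pixels, amid what is visible of it).
- place_of(query, camera): "centre" ([column, row] in pixels: a listed point, or the origin of a listed thing).
The state is a dict: "time_s": time; "joints": joint angles; "dq": joint speeds; "tau": joint torques, N m; "eef_pos": TCP position; "ee_rot": TCP orientation; "force": force on the tool from outside, world axes, zero at the start; "wrist_torque": the same for the moment, N m; "grip_width": opening from 0.0 (shut) to 1.0 (fully open); "grip_force": force on a finger pad.
Only numpy, scipy, OpenCV 4.12 (cv2) and the standard library are available. Lean on these libraries where they do the work, as an engineer would, in place of code of your own. Each camera call takes 0.05 s, during which the arm holds its last target. There are 200 camera calls.

## Working session

There is one attempt and no reset: what is moved stays moved. The work goes in short steps, Python scripts to look and compute and a shell command to move; the robot and the scene stay as the last step left them, time stands still between calls to the robot, and variables do not carry over. Pictures are saved under pics/ and viewed, at most 10 in all, crops included, and the job is handed in when it is done.

```bash
mkdir -p pics; cat > h.py <<'E'
import numpy as np, cv2, json
from rig import sense, capture, finish_job, find_in, place_of
def px2ray(c,p):
    d=np.array([(p[0]-c['cx'])/c['fx'],(p[1]-c['cy'])/c['fy']]); u=d.copy()
    for _ in range(20): u=d/(1+c['k1']*(u@u))
    M=np.array(c['camera_from_world']); R=M[:3,:3]; t=M[:3,3]
    return -R.T@t, R.T@np.array([u[0],-u[1],-1.0])
def at_z(c,p,z):
    o,d=px2ray(c,p); return o+d*(z-o[2])/d[2]
def at_depth(c,p,r=2):
    x,y=int(round(p[0])),int(round(p[1])); w=c['depth'][max(0,y-r):y+r+1,max(0,x-r):x+r+1]; w=w[w>0]
    o,d=px2ray(c,p); return o+d*np.median(w) if w.size else None
def tri(c1,p1,c2,p2):
    o1,d1=px2ray(c1,p1);o2,d2=px2ray(c2,p2)
    d1=d1/np.linalg.norm(d1);d2=d2/np.linalg.norm(d2)
    s=np.linalg.lstsq(np.c_[d1,-d2],o2-o1,rcond=None)[0]
    a=o1+s[0]*d1;b=o2+s[1]*d2
    return (a+b)/2,np.linalg.norm(a-b)
def proj(c,P):
    q=np.array(c['camera_from_world'])@np.r_[P,1]; u=np.array([q[0]/-q[2],-q[1]/-q[2]]); u=u*(1+c['k1']*(u@u))
    return np.array([u[0]*c['fx']+c['cx'],u[1]*c['fy']+c['cy']])
def save(c,n,crop=None,s=1):
    im=c['color'][...,::-1]
    if crop: im=im[crop[1]:crop[3],crop[0]:crop[2]]
    cv2.imwrite('pics/'+n,cv2.resize(im,None,fx=s,fy=s,interpolation=cv2.INTER_CUBIC))
E
python3 - <<'E'
from h import *
np.set_printoptions(precision=1,suppress=True)
C={n:capture(n) for n in('top','side')}
for n,c in C.items():
    o,_=px2ray(c,(320,240)); print(n,o,c['fx'],c['k1'])
    for q in('fitting','wings','lug','socket','rim','slot','tub','mug','rib','toggle_tip'):
        for r in place_of(q,n)[:5]:
            print(n,q,round(r['conf'],2),np.array(r['centre']),at_depth(c,r['centre']))
im=np.hstack([C['top']['color'],C['side']['color']])
cv2.imwrite('pics/a.png',cv2.resize(C['top']['color'][...,::-1],None,fx=1.25,fy=1.25)); cv2.imwrite('pics/b.png',cv2.resize(C['side']['color'][...,::-1],None,fx=1.25,fy=1.25))
s=sense();print(s['eef_pos'],s['ee_rot'],s['grip_width'],s['force'],s['time_s'])
E
```

```text
top [ 462.7  -13.4 1621.6] 621.7162844511566 0.0012032858693026853
top fitting 0.76 [290.5 296.8] [506.5 113.5  47.9]
top fitting 0.59 [322.2 298.5] [501.2  33.8  38. ]
top fitting 0.52 [297.6 273.2] [566.9  96.1  32. ]
top wings 0.54 [322.5 298.5] [501.2  33.   38. ]
top wings 0.52 [292.3 270.9] [570.7 107.   65.4]
top wings 0.38 [285.4 298.6] [501.1 122.5  92. ]
top lug 0.61 [312.8 298.1] [503.6  59.3  -0.2]
top lug 0.57 [301.3 266.7] [585.7  88.3   2. ]
top socket 0.7 [414.  298.3] [ 498.5 -200.3   22.2]
top socket 0.46 [415.8 299.6] [ 495.  -203.9   29.9]
top rim 0.74 [414.7 301.3] [ 490.8 -201.6   24.9]
top rim 0.5 [339.7 192.8] [760.9 -15.2  99. ]
top slot 0.93 [415. 292.] [ 514.2 -202.2   32.2]
top slot 0.65 [338.6 194.3] [757.1 -12.4  99.3]
top tub 0.65 [337.4 193.3] [759.7  -9.5  99.6]
top mug 0.92 [494.4 273.2] [ 560.3 -411.5    5.8]
top rib 0.66 [431.3 219.2] [ 704.2 -253.8    6.6]
top toggle_tip 0.69 [415.4 289.2] [ 521.3 -203.4   32.9]
top toggle_tip 0.67 [175.3 273. ] [563.4 375.8 164.1]
side [ 243.  -683.4  681. ] 459.64626011915783 -0.02731246575519376
side fitting 0.
[... 328 characters left out ...]
371.  147.9]
side lug 0.94 [248.7 273.5] [529.1 140.1   4.2]
side lug 0.67 [253.4 295.2] [491.8  21.2  41.9]
side lug 0.59 [281.6 273.4] [597.6 103.8   0.1]
side socket 0.66 [308.9 379. ] [ 481.2 -232.3   46.6]
side socket 0.55 [319.5 360.7] [ 517.  -207.7   47.1]
side rim 0.95 [307.4 361.9] [ 501.6 -190.8   36.6]
side slot 0.64 [318.4 358.9] [ 522.2 -194.7   35.9]
side tub 0.76 [377.6 276.3] [761.6 -53.4  28.7]
side tub 0.73 [318.8 359. ] [ 521.7 -197.1   38.4]
side mug 0.68 [413.  457.5] [ 528.5 -443.5   70. ]
side rib 0.79 [415.1 353.3] [ 698.8 -258.5    7. ]
side toggle_tip 0.51 [221. 175.] [569.  368.8 155.7]
[137.9 506.6 231.3] [-0.   0.1  1.   0. ] 1.0014664249459864 [0.1 0.  0.6] 1.1
```

View pics/a.png

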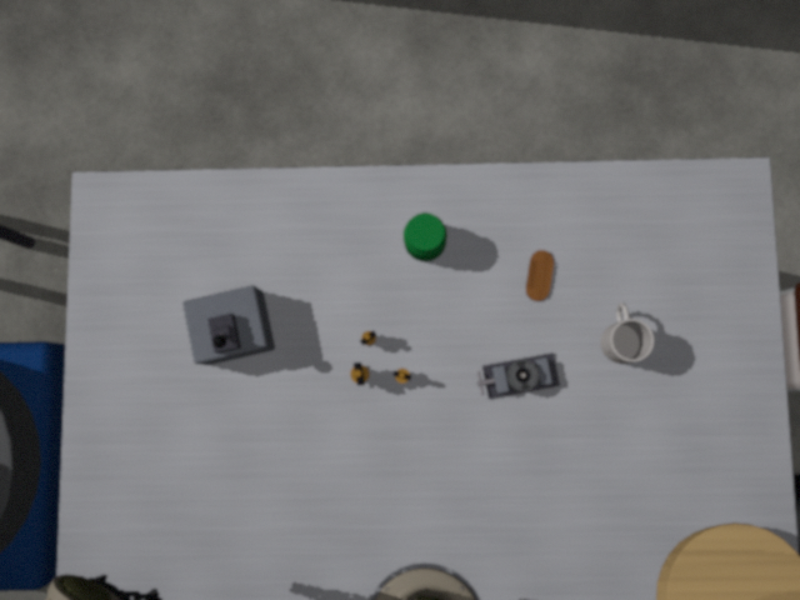

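View pics/b.png

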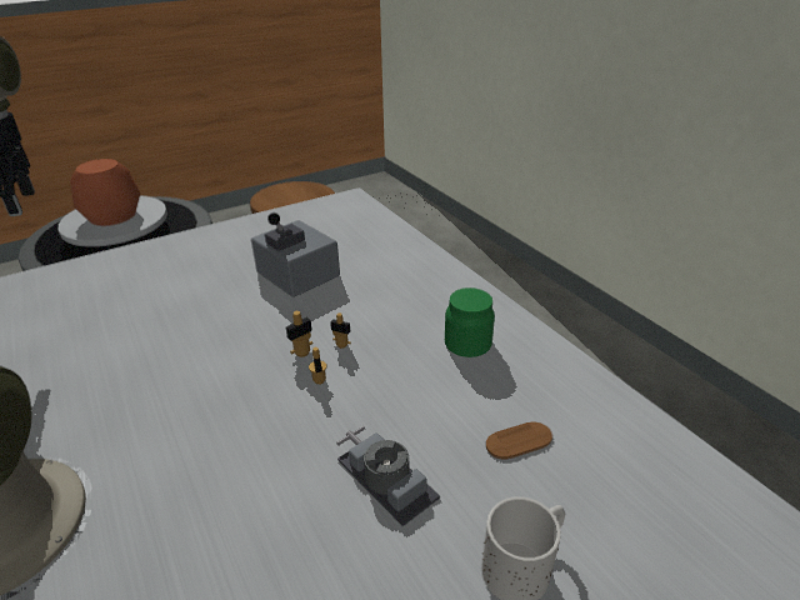

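The top view (800x600) shows three barbs: A at (359,373), B at (402,376) and C at (368,338). The coupling is at (523,376) with its clamp screw on the left, and the tub, rib, mug and control box are clear of it. In the side view A, at (300,335), is the biggest. B is at (318,367) and C at (341,330). I choose A and will check it in one close crop.

```bash
python3 - <<'E'
from h import *
np.set_printoptions(precision=1,suppress=True)
t=capture('top');s=capture('side')
def cr(c,x,y,r=25): 
    return cv2.resize(c['color'][y-r:y+r,x-r:x+r,::-1],(390,290+100),interpolation=cv2.INTER_CUBIC)[:300] if 0 else cv2.resize(c['color'][y-18:y+19,x-25:x+25,::-1],(400,296),interpolation=cv2.INTER_CUBIC)
g=np.vstack([np.hstack([cr(t,295,290),cr(s,246,270)]),np.hstack([cr(t,417,300),cr(s,312,372)])])
g=np.clip(g.astype(float)*1.5,0,255).astype(np.uint8)
cv2.imwrite('pics/c.png',g)
# heights: depth maxima of each barb in both cameras
for n,c,ps in(('top',t,[(287,298),(322,300),(294,270)]),('side',s,[(240,265),(254,290),(274,262)])):
    for p in ps:
        pts=np.array([at_depth(c,(x,y),0) for x in range(p[0]-14,p[0]+15) for y in range(p[1]-18,p[1]+19) if c['depth'][y,x]>0])
        print(n,p,'top z',np.sort(pts[:,2])[-6:], 'xy of top', pts[np.argsort(pts[:,2])[-4:],:2].mean(0), 'n>20', (pts[:,2]>20).sum())
E
```

```text
top (287, 298) top z [94.5 95.  95.1 95.3 96.  96.9] xy of top [499.4 120.7] n>20 210
top (322, 300) top z [74.4 75.6 76.4 76.6 77.2 78.3] xy of top [495.4  38.1] n>20 126
top (294, 270) top z [74.1 74.4 74.8 76.4 77.2 85.1] xy of top [573.3 105.5] n>20 128
side (240, 265) top z [93.3 93.5 93.6 93.6 93.7 94.9] xy of top [501.5 122.2] n>20 468
side (254, 290) top z [72.9 73.4 73.6 73.9 74.  74. ] xy of top [497.1  35.1] n>20 256
side (274, 262) top z [72.6 72.9 73.1 73.3 74.  74.5] xy of top [576.5 103.9] n>20 240
```

View pics/c.png

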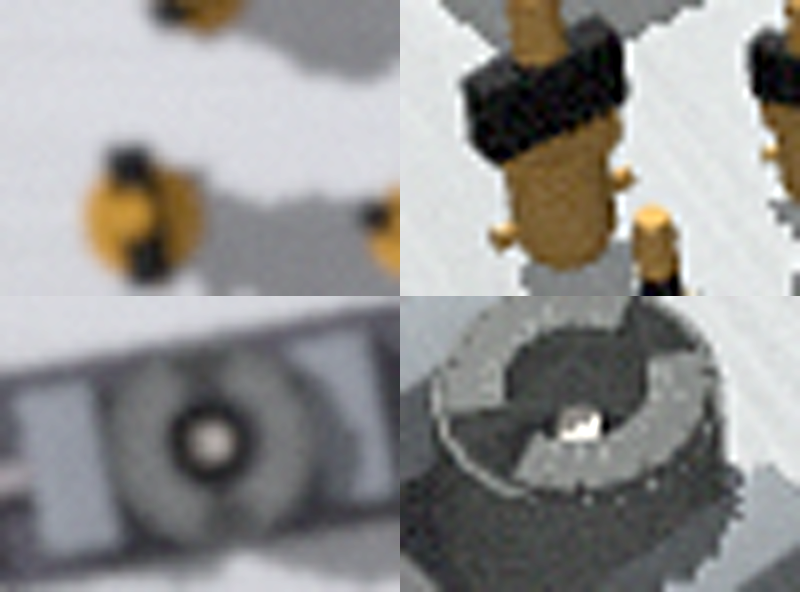

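Close crop: A (stem tip 93 mm high, twice the pixel count, lugs at (500,237) and (622,178)) is the largest barb; the other two are about 73 mm tall. The coupling's two slots show at about (640,315) and (490,440) in the crop. Next I'll make orthophotos on the known planes.

```bash
cat >> h.py <<'E'
def ortho(c,x0,y0,z,half=40,s=4):
    n=int(2*half*s); g=(np.arange(n)+.5)/s-half
    mx=np.zeros((n,n),np.float32);my=mx.copy()
    X=x0-g; Y=y0-g   # rows down = -x, cols right = -y
    P=np.stack(np.broadcast_arrays(X[:,None],Y[None,:],np.float64(z),1.0),-1)
    q=P@np.array(c['camera_from_world']).T
    u=q[...,0]/-q[...,2];v=q[...,1]/q[...,2];k=1+c['k1']*(u*u+v*v)
    return cv2.remap(c['color'],(u*k*c['fx']+c['cx']).astype(np.float32),(v*k*c['fy']+c['cy']).astype(np.float32),cv2.INTER_CUBIC)[...,::-1]
def cloud(c,x,y,r):
    v,u=np.nonzero(c['depth']>0); d=np.stack([(u-c['cx'])/c['fx'],(v-c['cy'])/c['fy']],-1); w=d.copy()
    for _ in range(10): w=d/(1+c['k1']*(w**2).sum(-1,keepdims=True))
    D=c['depth'][v,u]; p=np.c_[w[:,0]*D,-w[:,1]*D,-D,np.ones(len(D))]@np.linalg.inv(c['camera_from_world']).T
    k=np.hypot(p[:,0]-x,p[:,1]-y)<r
    return p[k,:3],c['color'][v[k],u[k]].astype(float)
E
python3 - <<'E'
from h import *
np.set_printoptions(precision=1,suppress=True)
C={n:capture(n) for n in('top','side')}
tiles=[]
for n,c in C.items():
    P,K=cloud(c,502,118,40)
    w=(P[:,2]>50)&(P[:,2]<74)&(K.max(1)<70)
    r=cv2.minAreaRect(P[w,:2].astype(np.float32)); print(n,'wings',w.sum(),P[w].mean(0),r)
    b=(P[:,2]>78)&(K[:,0]>K[:,2]+25); print(' stem',b.sum(),P[b].mean(0))
    S,K=cloud(c,497,-202,45)
    k=(S[:,2]>46)&(S[:,2]<54); 
    x,y=S[k,0],S[k,1]; print(' socket',k.sum(),S[k].mean(0),'circle',cv2.minEnclosingCircle(S[k,:2].astype(np.float32)),np.percentile(x,[1,99]),np.percentile(y,[1,99]))
    tiles.append(np.hstack([cv2.resize(ortho(c,502,118,z),(266,266)) for z in(70,93)]+[cv2.resize(ortho(c,497,-202,50),(266,266))]))
g=np.clip(np.vstack(tiles)*1.5,0,255).astype(np.uint8)
for i in range(3):
  for j in range(2): cv2.drawMarker(g,(i*266+133,j*266+133),(0,0,255),0,12,1)
cv2.imwrite('pics/d.png',g)
E
```

```text
top wings 46 [500.2 119.7  66.5] ((500.8579406738281, 120.6906967163086), (41.46974563598633, 10.217677116394043), 9.347386360168457)
 stem 34 [501.  122.2  90.9]
 socket 229 [ 492.3 -206.1   50.1] circle ((493.33087158203125, -206.61367797851562), 31.661354064941406) [463.7 522.9] [-237.  -176.8]
side wings 194 [501.6 118.   62.7] ((502.8316650390625, 121.59733581542969), (47.51312255859375, 15.164973258972168), 10.998396873474121)
 stem 48 [502.1 119.3  87.9]
 socket 514 [ 494.2 -209.9   49.2] circle ((495.517333984375, -207.71548461914062), 32.2423095703125) [464.9 525.3] [-237.1 -179. ]
```

View pics/d.png

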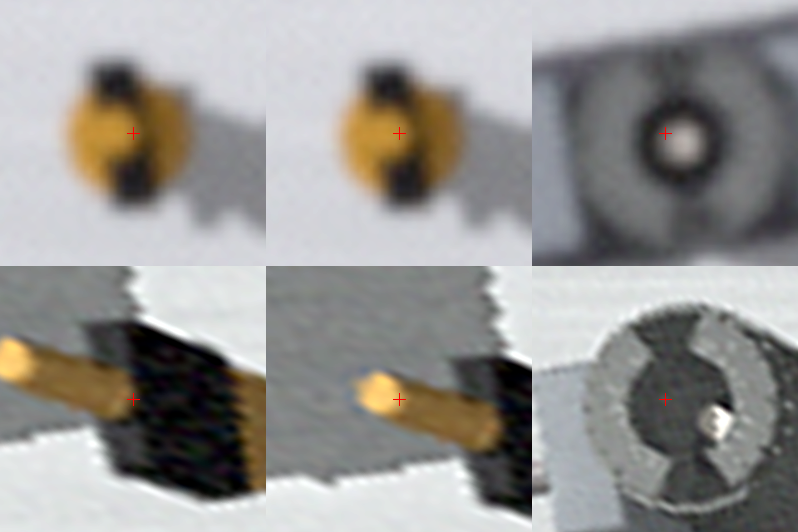

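The third tile gives (side view) the coupling centre about (681,406) and slots at (671,333) and (692,487). The barb stem top is at (380,393). Barb axis ≈ (502,121.7), yaw ≈ 10.5°; coupling ≈ (495,-207). Now the slot angle and first move numbers.

```bash
cat >> h.py <<'E'
from scipy.spatial.transform import Rotation as Ro
def pose():
    s=sense(); q=s['ee_rot']; R=Ro.from_quat([q[1],q[2],q[3],q[0]]).as_matrix(); return s,np.array(s['eef_pos']),R
def plan(x,y,z,yaw_y_deg,half=None):
    """tool shift/turn to reach TCP x,y,z pointing down with tool y axis at world yaw (mod 180)"""
    s,p,R=pose(); 
    cur=np.degrees(np.arctan2(R[1,1],R[0,1])); d=(yaw_y_deg-cur+90)%180-90
    print('t',s['time_s'],'tcp',p,'tooly yaw',round(cur,2),'z',R[:,2],'joints',np.round(s['joints'],3),'w',round(s['grip_width'],3))
    print('shift in tool axes now',R.T@(np.array([x,y,z])-p),'az(rad), or +-pi:',round(-np.radians(d),4))
E
python3 - <<'E'
from h import *
np.set_printoptions(precision=3,suppress=True)
plan(502,121.7,130,100.5)
for n in('side','top'):
    c=capture(n); o=ortho(c,495,-207,50,40,4).astype(float).mean(-1)
    a=np.radians(np.arange(0,180,1)); 
    for r0,r1 in((19,28),):
        pr=np.zeros(180)
        for sg in(1,-1):
            for r in np.arange(r0,r1,1):
                X=sg*r*np.cos(a);Y=sg*r*np.sin(a)
                pr+=cv2.remap(o.astype(np.float32),(160-Y*4).astype(np.float32)[None],(160-X*4).astype(np.float32)[None],1)[0]
        # dark slot angle: symmetry score about candidate
        pr=pr/pr.max()
        best=[(sum((pr[int(c0+k)%180]-pr[int(c0-k)%180])**2 for k in range(35)),c0) for c0 in range(-15,35)]
        w=np.clip(np.median(pr)-.05-pr,0,None); idx=(np.arange(180)+90)%180-90; m=abs(idx-9)<35
        print(n,'centroid',(w*idx)[m].sum()/w[m].sum(),'sym',sorted(best)[:3], pr[[170,175,0,5,10,15,20,25,30]])
E
```

```text
t 1.3 tcp [137.906 506.577 231.278] tooly yaw 74.77 z [-0. -0. -1.] joints [ 1.082  0.313  1.498  0.     1.331 -0.223] w 1.003
shift in tool axes now [-452.399 -275.734  101.278] az(rad), or +-pi: -0.449
side centroid 10.179429577917594 sym [(np.float64(0.05566421884059073), 10), (np.float64(0.11621422032344969), 9), (np.float64(0.24380440724545316), 11)] [0.552 0.439 0.456 0.449 0.447 0.434 0.405 0.383 0.545]
top centroid 8.340595455166 sym [(np.float64(0.0027304922934948), 8), (np.float64(0.012929911798248393), 9), (np.float64(0.03181602131464672), 7)] [0.785 0.694 0.636 0.623 0.618 0.626 0.671 0.763 0.845]
```

```bash
python3 -m jog '[{"tx":-45,"ty":-27.5,"jaw":-0.2},{"tx":-45,"ty":-27.5,"jaw":-0.2},{"tx":-45,"ty":-27.5,"jaw":-0.2},{"tx":-45,"ty":-27.5,"jaw":-0.2},{"tx":-45,"ty":-27.5,"jaw":-0.2}]' 20; python3 -m jog '[{"tx":-45,"ty":-27.5,"jaw":-0.2},{"tx":-45,"ty":-27.5,"jaw":-0.2},{"tx":-45,"ty":-27.5,"jaw":-0.2},{"tx":-45,"ty":-27.5,"jaw":-0.2},{"tx":-45,"ty":-27.5,"jaw":-0.2}]'; python3 -m jog '[{"az":-0.15,"jaw":-0.2},{"az":-0.15,"jaw":-0.2},{"az":-0.149,"jaw":-0.2},{"jaw":-0.2}]'
python3 -c "
from h import *
np.set_printoptions(precision=3,suppress=True)
plan(502,121.7,47,100.5)"
```

```text
t 1.4 tcp [137.938 506.558 231.287] tooly yaw 74.77 z [ 0. -0. -1.] joints [ 1.082  0.313  1.498 -0.     1.331 -0.223] w 1.0
shift in tool axes now [-452.379 -275.686  184.306] az(rad), or +-pi: -0.4491schema error: expected keys tx, ty, tz, ax, ay, az, jaw
schema error: expected keys tx, ty, tz, ax, ay, az, jaw
schema error: expected keys tx, ty, tz, ax, ay, az, jaw
```

```bash
python3 -m jog '[{"tx":-45,"ty":-27.5,"tz":0,"ax":0,"ay":0,"az":0,"jaw":-0.2},{"tx":-45,"ty":-27.5,"tz":0,"ax":0,"ay":0,"az":0,"jaw":-0.2},{"tx":-45,"ty":-27.5,"tz":0,"ax":0,"ay":0,"az":0,"jaw":-0.2},{"tx":-45,"ty":-27.5,"tz":0,"ax":0,"ay":0,"az":0,"jaw":-0.2},{"tx":-45,"ty":-27.5,"tz":0,"ax":0,"ay":0,"az":0,"jaw":-0.2}]' 20; python3 -m jog '[{"tx":-45,"ty":-27.5,"tz":0,"ax":0,"ay":0,"az":0,"jaw":-0.2},{"tx":-45,"ty":-27.5,"tz":0,"ax":0,"ay":0,"az":0,"jaw":-0.2},{"tx":-45,"ty":-27.5,"tz":0,"ax":0,"ay":0,"az":0,"jaw":-0.2},{"tx":-45,"ty":-27.5,"tz":0,"ax":0,"ay":0,"az":0,"jaw":-0.2},{"tx":-45,"ty":-27.5,"tz":0,"ax":0,"ay":0,"az":0,"jaw":-0.2}]'; python3 -m jog '[{"tx":0,"ty":0,"tz":0,"ax":0,"ay":0,"az":-0.15,"jaw":-0.2},{"tx":0,"ty":0,"tz":0,"ax":0,"ay":0,"az":-0.15,"jaw":-0.2},{"tx":0,"ty":0,"tz":0,"ax":0,"ay":0,"az":-0.149,"jaw":-0.2},{"tx":0,"ty":0,"tz":0,"ax":0,"ay":0,"az":0,"jaw":-0.2}]'
python3 -c "
from h import *
np.set_printoptions(precision=3,suppress=True)
plan(502,121.7,47,100.5)"
```

```text
time_s: 2.02
eef_pos: [319.9, 313.5, 231.5]
ee_rot: [0.0, 0.132, 0.991, 0.0]
force: [0.0, 0.4, 0.8]
grip_width: 0.6
grip_force: 0.0
time_s: 2.65
eef_pos: [500.9, 121.6, 231.4]
ee_rot: [0.0, 0.133, 0.991, 0.0]
force: [-0.0, 0.4, 0.6]
grip_width: 0.597
grip_force: 0.0
time_s: 3.15
eef_pos: [499.9, 123.0, 231.3]
ee_rot: [-0.0, -0.091, 0.996, -0.0]
force: [-0.8, -0.5, 0.2]
grip_width: 0.6
grip_force: 0.0
t 3.15 tcp [499.884 122.988 231.303] tooly yaw 100.42 z [-0. -0. -1.] joints [ 0.013  0.29   1.528 -0.     1.323 -1.739] w 0.6
shift in tool axes now [ -1.851  -1.642 184.303] az(rad), or +-pi: -0.0015
```

```bash
python3 -m jog '[{"tx":-1.9,"ty":-1.6,"tz":60,"ax":0,"ay":0,"az":0,"jaw":-0.2},{"tx":0,"ty":0,"tz":60,"ax":0,"ay":0,"az":0,"jaw":-0.2},{"tx":0,"ty":0,"tz":45,"ax":0,"ay":0,"az":0,"jaw":-0.2},{"tx":0,"ty":0,"tz":18.5,"ax":0,"ay":0,"az":0,"jaw":-0.2},{"tx":0,"ty":0,"tz":0,"ax":0,"ay":0,"az":0,"jaw":-0.2}]'
python3 - <<'E'
from h import *
np.set_printoptions(precision=3,suppress=True)
plan(502,121.7,47,100.5)
c=capture('side'); save(c,'e.png',(190,200,300,300),7)
E
```

```text
time_s: 3.78
eef_pos: [501.4, 121.8, 46.8]
ee_rot: [-0.001, -0.09, 0.996, 0.0]
force: [-0.5, -0.3, -0.2]
grip_width: 0.597
grip_force: 0.0
t 3.775 tcp [501.413 121.795  46.842] tooly yaw 100.34 z [-0.003 -0.    -1.   ] joints [ 0.011  0.521  1.729  0.     0.895 -1.74 ] w 0.597
shift in tool axes now [-0.56  -0.199 -0.16 ] az(rad), or +-pi: -0.0027
```

View pics/e.png

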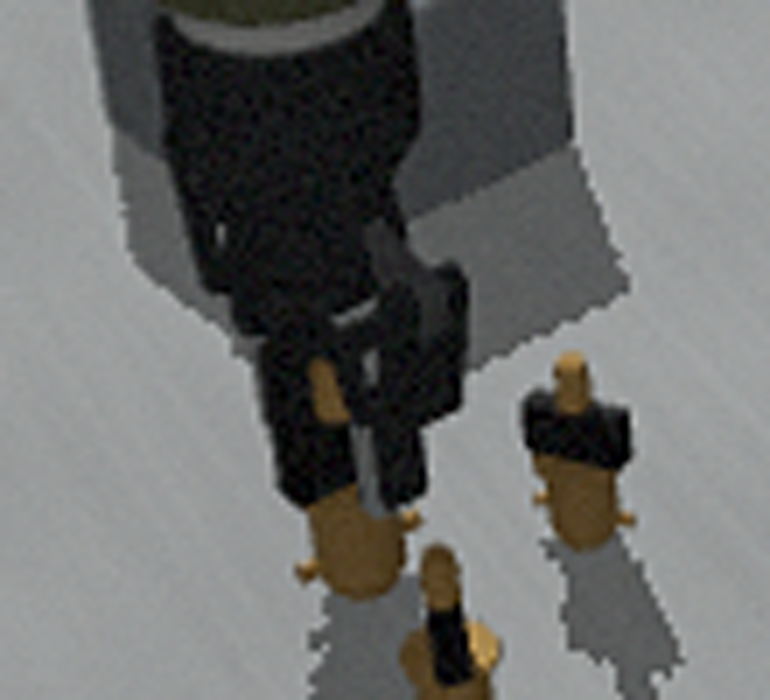

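The side view shows the fingers straddling A's wings, with the pads at about (320,440) and (400,450) and the flange free below. The other barbs at (440,620) and (580,450) are clear. Closing now.

```bash
python3 -m jog '[{"tx":-0.5,"ty":0,"tz":0,"ax":0,"ay":0,"az":0,"jaw":1},{"tx":0,"ty":0,"tz":0,"ax":0,"ay":0,"az":0,"jaw":1},{"tx":0,"ty":0,"tz":0,"ax":0,"ay":0,"az":0,"jaw":1},{"tx":0,"ty":0,"tz":0,"ax":0,"ay":0,"az":0,"jaw":1},{"tx":0,"ty":0,"tz":0,"ax":0,"ay":0,"az":0,"jaw":1}]' 40;python3 -m jog '[{"tx":0,"ty":0,"tz":0,"ax":0,"ay":0,"az":0,"jaw":1},{"tx":0,"ty":0,"tz":0,"ax":0,"ay":0,"az":0,"jaw":1}]'; python3 -c "
from h import *
s=sense();print(s['grip_width']*85,s['force'],s['wrist_torque'],s['eef_pos'])"
```

```text
time_s: 4.45
eef_pos: [503.1, 121.8, 48.6]
ee_rot: [0.001, -0.091, 0.996, -0.0]
force: [-1.1, -1.5, 6.4]
grip_width: 0.153
grip_force: 42.5
time_s: 4.7
eef_pos: [503.1, 121.8, 48.6]
ee_rot: [0.001, -0.091, 0.996, -0.0]
force: [-0.2, -0.4, 6.9]
grip_width: 0.15
grip_force: 42.5
12.75340299799139 [-0.17083427 -0.3969838   6.85734508] [-0.17683805  0.11248639 -0.04167005] [503.11115888 121.82757744  48.63473938]
```

```bash
python3 -m jog '[{"tx":0,"ty":0,"tz":-10,"ax":0,"ay":0,"az":0,"jaw":1},{"tx":0,"ty":0,"tz":-30,"ax":0,"ay":0,"az":0,"jaw":1},{"tx":0,"ty":0,"tz":-50,"ax":0,"ay":0,"az":0,"jaw":1},{"tx":0,"ty":0,"tz":-20,"ax":0,"ay":0,"az":0,"jaw":1},{"tx":0,"ty":0,"tz":0,"ax":0,"ay":0,"az":0,"jaw":1}]';python3 -m jog '[{"tx":7,"ty":-33,"tz":0,"ax":0,"ay":0,"az":0,"jaw":1},{"tx":11,"ty":-54,"tz":0,"ax":0,"ay":0,"az":0,"jaw":1},{"tx":11,"ty":-54,"tz":0,"ax":0,"ay":0,"az":0,"jaw":1},{"tx":11,"ty":-54,"tz":0,"ax":0,"ay":0,"az":0,"jaw":1},{"tx":11,"ty":-54,"tz":0,"ax":0,"ay":0,"az":0,"jaw":1}]';python3 -m jog '[{"tx":10,"ty":-45,"tz":0,"ax":0,"ay":0,"az":0,"jaw":1},{"tx":6,"ty":-28,"tz":0,"ax":0,"ay":0,"az":0,"jaw":1},{"tx":0,"ty":0,"tz":0,"ax":0,"ay":0,"az":0,"jaw":1},{"tx":0,"ty":0,"tz":0,"ax":0,"ay":0,"az":0,"jaw":1}]'
python3 - <<'E'
from h import *
np.set_printoptions(precision=2,suppress=True)
plan(495,-207,108,99)
s=sense();print(s['force'],s['wrist_torque'],s['grip_width']*85)
t=capture('top');c=capture('side')
for q in('lug','fitting','wings'): print(q,[(round(r['conf'],2),np.array(r['centre'])) for r in place_of(q,'side')[:4]])
S=[]
p=np.array(s['eef_pos']); x,y=proj(c,p-[0,0,40]).astype(int)
save(c,'f.png',(x-50,y-35,x+50,y+40),8); print(x,y)
E
```

```text
time_s: 5.32
eef_pos: [502.9, 121.9, 159.1]
ee_rot: [0.001, -0.091, 0.996, -0.0]
force: [-0.8, -0.1, -2.0]
grip_width: 0.15
grip_force: 41.7
time_s: 5.95
eef_pos: [496.9, -133.7, 156.5]
ee_rot: [-0.001, -0.091, 0.996, 0.001]
force: [0.9, 0.6, -2.1]
grip_width: 0.154
grip_force: 41.7
time_s: 6.45
eef_pos: [494.9, -206.0, 156.9]
ee_rot: [-0.001, -0.092, 0.996, 0.001]
force: [-0.6, 0.9, -1.7]
grip_width: 0.152
grip_force: 41.6
t 6.45 tcp [ 494.94 -206.01  156.87] tooly yaw 100.51 z [-0.  0. -1.] joints [-0.61  0.41  1.57  0.    1.17 -2.37] w 0.152
shift in tool axes now [ 0.06 -1.07 48.87] az(rad), or +-pi: 0.0264
[-0.6   0.88 -1.66] [ 0.   -0.04  0.03] 12.962239454785431
lug [(0.81, array([280.1, 276.3])), (0.74, array([316.9, 329.3])), (0.48, array([251.8, 294.8]))]
fitting [(0.74, array([270.6, 277.8])), (0.72, array([254.9, 302.4])), (0.69, array([309.1, 337.8])), (0.21, array([308.4, 363.8]))]
wings [(0.75, array([305.7, 364. ])), (0.64, array([307.3, 316.5])), (0.57, array([253.9, 289.7])), (0.56, array([275.1, 262.1]))]
307 337
```

View pics/f.png

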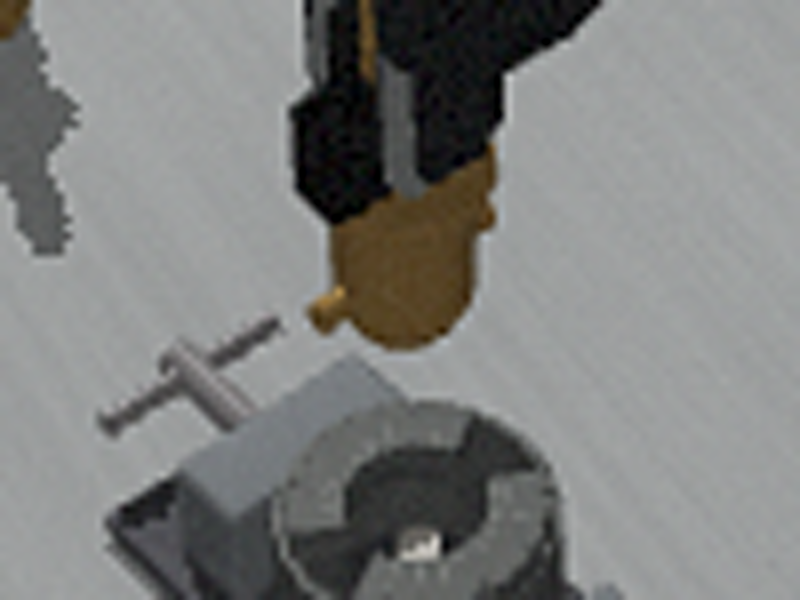

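The view shows the held barb upright over the coupling. Its lugs are at (325,312) and (485,215), the shank edges at x = 333 and 474 near row 270, and the slots at (500,455) and (330,550).

```bash
python3 - <<'E'
from h import *
from scipy.optimize import least_squares
np.set_printoptions(precision=2,suppress=True)
c=capture('side'); s=sense();p=np.array(s['eef_pos']); zb=p[2]-48.6
x0,y0=257,302
im=c['color'].astype(float)
# orange-ish mask of barb below the gripper
hsv=cv2.cvtColor(c['color'],cv2.COLOR_RGB2HSV); 
m=((im[...,0]>im[...,2]*1.5+10)); ys,xs=np.nonzero(m[320:348,290:330]); xs=xs+290;ys=ys+320
print('barb px extents',xs.min(),xs.max(),ys.min(),ys.max())
# row-wise shank edges
for r in range(332,347):
    k=xs[ys==r]; 
    if len(k): print(r,k.min(),k.max(),len(k),end=' | ')
# model silhouette: shank circles r15 z8..40, nose circle r11 z0, lugs; points projected
def model(x,y,yaw,zb):
    a=np.radians(np.arange(0,360,3)); L=[]
    for R,z in((11,0),(15,8),(15,20),(15,30),(15,40),(20,40),(20,44)):
        L+= [proj(c,[x+R*np.cos(t),y+R*np.sin(t),zb+z]) for t in a]
    hull=cv2.convexHull(np.float32(L))
    return hull
def mask(x,y,yaw,zb,S=8):
    out=np.zeros((28*S,40*S),np.uint8)
    h=(model(x,y,yaw,zb).reshape(-1,2)-[290-.5,320-.5])*S; cv2.fillConvexPoly(out,h.astype(np.int32),255)
    cx,sx=np.cos(yaw),np.sin(yaw)
    for sg in(1,-1):
        q=[]
        for rad in(14,23):
            for t in np.radians(np.arange(0,360,30)):
                q.append(proj(c,[x+sg*rad*cx-3.5*np.cos(t)*sx,y+sg*rad*sx+3.5*np.cos(t)*cx,zb+14+3.5*np.sin(t)]))
        h=cv2.convexHull(np.float32((np.array(q)-[289.5,319.5])*S)); cv2.fillConvexPoly(out,h.astype(np.int32),255)
    return cv2.resize(out,(40,28),interpolation=cv2.INTER_AREA)/255.
obs=m[320:348,290:330].astype(float); 
sel=np.zeros_like(obs); sel[8:]=1   # rows 328+ (below the fingers)
rows=np.arange(320,348)[:,None]; cols=np.arange(290,330)[None]
dark=(im[320:348,290:330].max(-1)<45); sel=sel*(~dark)
from itertools import product
best=[]
# z fixed by grasp, solve x,y shift along image: search
for dx,dy,yw in product(np.arange(-5,5.1,1),np.arange(-6,6.1,1),(4,8,12,16)):
    best.append((((mask(p[0]+dx,p[1]+dy,np.radians(yw),zb)-obs)**2*sel).sum(),dx,dy,yw))
best.sort(); print('\nbest',best[:8])
# rim: centre by mask of bright ring in z=50 ortho
E
```

```text
barb px extents 296 318 320 344
332 299 315 17 | 333 299 315 17 | 334 299 315 17 | 335 299 315 17 | 336 299 315 17 | 337 299 315 17 | 338 299 315 17 | 339 297 315 19 | 340 296 314 19 | 341 296 313 18 | 342 297 313 14 | 343 303 312 10 | 344 304 310 7 | 
best [(np.float64(26.37105728565936), np.float64(1.0), np.float64(2.0), 16), (np.float64(26.908696655132637), np.float64(1.0), np.float64(2.0), 12), (np.float64(27.796309111880042), np.float64(1.0), np.float64(1.0), 12), (np.float64(29.60083044982699), np.float64(2.0), np.float64(2.0), 16), (np.float64(30.021130334486735), np.float64(2.0), np.float64(2.0), 12), (np.float64(30.541407151095733), np.float64(1.0), np.float64(1.0), 16), (np.float64(30.664482891195696), np.float64(1.0), np.float64(3.0), 16), (np.float64(31.527151095732407), np.float64(0.0), np.float64(1.0), 12)]
```

```bash
python3 - <<'E'
from h import *
from scipy.optimize import minimize
np.set_printoptions(precision=2,suppress=True)
c=capture('side'); s=4; n=320
g=(np.arange(n)+.5)/s-40
for nm in('side','top'):
    c=capture(nm); o=ortho(c,495,-207,50,40,s).astype(float).mean(-1)
    if nm=='top': continue
    def T(dx,dy,yaw):
        X=(-g)[:,None]-dx; Y=(-g)[None]-dy; r=np.hypot(X,Y)
        u=X*np.cos(yaw)+Y*np.sin(yaw); v=-X*np.sin(yaw)+Y*np.cos(yaw)
        w=np.interp(abs(u),[16,32],[5,8])
        k=((r>16)&(r<31.5)&(abs(v)>w)).astype(np.float32); return cv2.GaussianBlur(k,(0,0),4),r
    def cost(q):
        t,r=T(*q); m=r<31; return -np.corrcoef(t[m],o[m])[0,1]
    b=min(((cost((dx,dy,np.radians(a))),dx,dy,a) for dx in np.arange(-3,3.1,1) for dy in np.arange(-3,3.1,1) for a in (2,6,10,14,18)))
    r=minimize(cost,[b[1],b[2],np.radians(b[3])],method='Nelder-Mead'); print(nm,r.fun,495+r.x[0],-207+r.x[1],np.degrees(r.x[2]))
E
```

```text
side -0.6584977347970824 494.0011477623457 -205.953694058642 10.01938657407407
```

```bash
python3 -m jog '[{"tx":1.1,"ty":-1.6,"tz":20,"ax":0,"ay":0,"az":0.018,"jaw":1},{"tx":0,"ty":0,"tz":20,"ax":0,"ay":0,"az":0,"jaw":1},{"tx":0,"ty":0,"tz":16,"ax":0,"ay":0,"az":0,"jaw":1},{"tx":0,"ty":0,"tz":6,"ax":0,"ay":0,"az":0,"jaw":1},{"tx":0,"ty":0,"tz":0,"ax":0,"ay":0,"az":0,"jaw":1}]' 50; python3 -m jog '[{"tx":0,"ty":0,"tz":2,"ax":0,"ay":0,"az":0,"jaw":1},{"tx":0,"ty":0,"tz":0,"ax":0,"ay":0,"az":0,"jaw":1}]'; python3 -m jog '[{"tx":0,"ty":0,"tz":2,"ax":0,"ay":0,"az":0,"jaw":1},{"tx":0,"ty":0,"tz":0,"ax":0,"ay":0,"az":0,"jaw":1}]'; python3 -c "
from h import *
s,p,R=pose();print(s['force'],s['wrist_torque'],p,R)"
```

```text
time_s: 7.52
eef_pos: [494.6, -208.7, 95.8]
ee_rot: [-0.0, -0.083, 0.997, 0.0]
force: [0.6, -0.2, -1.3]
grip_width: 0.152
grip_force: 51.9
time_s: 7.78
eef_pos: [494.6, -208.8, 94.1]
ee_rot: [0.0, -0.083, 0.997, -0.0]
force: [0.7, -0.0, -2.0]
grip_width: 0.151
grip_force: 51.8
time_s: 8.02
eef_pos: [494.6, -208.6, 91.8]
ee_rot: [0.0, -0.082, 0.997, 0.0]
force: [0.5, 0.2, -1.0]
grip_width: 0.15
grip_force: 51.9
[ 0.50209861  0.23871551 -0.99650935] [ 0.15213481 -0.15626601 -0.0216595 ] [ 494.6194143  -208.64699113   91.83802159] [[-9.86392758e-01 -1.64405755e-01  2.74564121e-04]
 [-1.64405740e-01  9.86392795e-01  7.88428704e-05]
 [-2.83790293e-04  3.26301189e-05 -9.99999959e-01]]
```

```bash
for i in 1 2 3; do :; done; python3 -m jog '[{"tx":0,"ty":0,"tz":1.5,"ax":0,"ay":0,"az":0,"jaw":1},{"tx":0,"ty":0,"tz":0,"ax":0,"ay":0,"az":0,"jaw":1}]'; python3 -m jog '[{"tx":0,"ty":0,"tz":1.5,"ax":0,"ay":0,"az":0,"jaw":1},{"tx":0,"ty":0,"tz":0,"ax":0,"ay":0,"az":0,"jaw":1}]'; python3 -m jog '[{"tx":0,"ty":0,"tz":1.5,"ax":0,"ay":0,"az":0,"jaw":1},{"tx":0,"ty":0,"tz":0,"ax":0,"ay":0,"az":0,"jaw":1}]'; python3 -c "
from h import *
s,p,R=pose();print(s['force'],s['wrist_torque'],p,R[:,2])"
```

```text
time_s: 8.28
eef_pos: [494.8, -208.5, 90.5]
ee_rot: [0.0, -0.083, 0.997, 0.0]
force: [0.9, 3.0, 2.7]
grip_width: 0.15
grip_force: 52.5
time_s: 8.52
eef_pos: [494.6, -208.4, 88.5]
ee_rot: [0.0, -0.082, 0.997, 0.0]
force: [2.8, 4.5, -0.3]
grip_width: 0.15
grip_force: 52.2
time_s: 8.78
eef_pos: [494.6, -208.3, 87.1]
ee_rot: [0.0, -0.082, 0.997, 0.0]
force: [3.1, 4.3, 0.5]
grip_width: 0.156
grip_force: 52.2
[3.10631722 4.3498472  0.47135696] [ 0.95634951 -0.55046091 -0.03346824] [ 494.56621464 -208.34544537   87.05487827] [-3.72032099e-05  7.78325908e-04 -9.99999696e-01]
```

Past z 39.5 with no axial load, so the lugs are in the slots. I'll ease the side load and go on down.

```bash
python3 -m jog '[{"tx":-0.8,"ty":0.9,"tz":0,"ax":0,"ay":0,"az":0,"jaw":1},{"tx":0,"ty":0,"tz":2,"ax":0,"ay":0,"az":0,"jaw":1},{"tx":0,"ty":0,"tz":0,"ax":0,"ay":0,"az":0,"jaw":1}]'; python3 -m jog '[{"tx":0,"ty":0,"tz":2,"ax":0,"ay":0,"az":0,"jaw":1},{"tx":0,"ty":0,"tz":2,"ax":0,"ay":0,"az":0,"jaw":1},{"tx":0,"ty":0,"tz":0,"ax":0,"ay":0,"az":0,"jaw":1}]'; python3 -m jog '[{"tx":0,"ty":0,"tz":2,"ax":0,"ay":0,"az":0,"jaw":1},{"tx":0,"ty":0,"tz":2,"ax":0,"ay":0,"az":0,"jaw":1},{"tx":0,"ty":0,"tz":0,"ax":0,"ay":0,"az":0,"jaw":1}]'; python3 -c "
from h import *
s,p,R=pose();print(s['force'],s['wrist_torque'],p,R[:,2])"
```

```text
time_s: 9.15
eef_pos: [494.9, -207.8, 85.0]
ee_rot: [-0.0, -0.082, 0.997, 0.0]
force: [-0.1, 0.3, -1.7]
grip_width: 0.15
grip_force: 51.9
time_s: 9.52
eef_pos: [495.1, -207.8, 81.3]
ee_rot: [-0.0, -0.083, 0.997, -0.0]
force: [-0.4, 0.8, 1.4]
grip_width: 0.153
grip_force: 52.3
time_s: 9.9
eef_pos: [495.2, -207.8, 77.2]
ee_rot: [-0.0, -0.082, 0.997, -0.0]
force: [-0.9, -0.2, 1.4]
grip_width: 0.151
grip_force: 52.3
[-0.85041515 -0.1789871   1.44606039] [0.05204196 0.12554927 0.03771736] [ 495.16349532 -207.75354806   77.15840468] [-5.33807706e-07 -9.48863033e-05 -9.99999995e-01]
```

```bash
python3 -m jog '[{"tx":0,"ty":0,"tz":2,"ax":0,"ay":0,"az":0,"jaw":1},{"tx":0,"ty":0,"tz":2,"ax":0,"ay":0,"az":0,"jaw":1},{"tx":0,"ty":0,"tz":0,"ax":0,"ay":0,"az":0,"jaw":1}]'; python3 -m jog '[{"tx":0,"ty":0,"tz":1.5,"ax":0,"ay":0,"az":0,"jaw":1},{"tx":0,"ty":0,"tz":1,"ax":0,"ay":0,"az":0,"jaw":1},{"tx":0,"ty":0,"tz":0,"ax":0,"ay":0,"az":0,"jaw":1}]'; python3 -m jog '[{"tx":0,"ty":0,"tz":1,"ax":0,"ay":0,"az":0,"jaw":1},{"tx":0,"ty":0,"tz":0,"ax":0,"ay":0,"az":0,"jaw":1}]'; python3 -c "
from h import *
s,p,R=pose();print(s['force'],s['wrist_torque'],p,R[:,2])"
```

```text
time_s: 10.28
eef_pos: [495.2, -207.7, 73.1]
ee_rot: [-0.0, -0.083, 0.997, 0.0]
force: [-0.9, 0.3, 1.3]
grip_width: 0.152
grip_force: 52.4
time_s: 10.65
eef_pos: [495.2, -207.7, 70.7]
ee_rot: [0.0, -0.083, 0.997, -0.0]
force: [-0.5, 1.0, 3.3]
grip_width: 0.15
grip_force: 52.5
time_s: 10.9
eef_pos: [495.2, -207.7, 69.8]
ee_rot: [0.0, -0.083, 0.997, 0.0]
force: [-1.3, 0.7, 3.0]
grip_width: 0.148
grip_force: 52.6
[-1.27807563  0.72065693  3.04181547] [ 0.16329766  0.15504992 -0.00999879] [ 495.18169831 -207.67866429   69.76666873] [ 3.19382125e-05  7.38670662e-06 -9.99999999e-01]
```

```bash
cat > rd.py <<'E'
from h import *
T=[];F=[]
for i in range(3):
    s,p,R=pose(); T.append(s['wrist_torque']); F.append(s['force']); capture('side')
y=np.degrees(np.arctan2(R[1,1],R[0,1]))
print('RD t %.1f th %.1f tz %.3f +-%.3f txy %.2f %.2f F %s z %.2f xy %.1f %.1f w %.3f'%(s['time_s'],99.46-y,np.mean(T,0)[2],np.std(T,0)[2],*np.mean(T,0)[:2],np.round(np.mean(F,0),1),p[2],p[0],p[1],s['grip_width']))
E
python3 rd.py; python3 -m jog '[{"tx":0,"ty":0,"tz":0,"ax":0,"ay":0,"az":0.0873,"jaw":1},{"tx":0,"ty":0,"tz":-0.3,"ax":0,"ay":0,"az":0.0873,"jaw":1},{"tx":0,"ty":0,"tz":0,"ax":0,"ay":0,"az":0,"jaw":1}]' >/dev/null; python3 rd.py;  python3 -m jog '[{"tx":0,"ty":0,"tz":-0.4,"ax":0,"ay":0,"az":0.0873,"jaw":1},{"tx":0,"ty":0,"tz":-0.3,"ax":0,"ay":0,"az":0.0873,"jaw":1},{"tx":0,"ty":0,"tz":0,"ax":0,"ay":0,"az":0,"jaw":1}]' >/dev/null; python3 rd.py
```

```text
RD t 11.0 th -0.0 tz 0.002 +-0.011 txy 0.16 0.14 F [-0.6  1.2  3. ] z 69.76 xy 495.2 -207.7 w 0.152
RD t 11.5 th 9.9 tz -0.000 +-0.052 txy 0.16 -0.01 F [0.3 0.9 2.5] z 70.07 xy 495.2 -207.7 w 0.149
RD t 12.1 th 19.9 tz -0.038 +-0.007 txy 0.18 -0.05 F [0.2 1.2 2.6] z 70.77 xy 495.2 -207.7 w 0.152
```

```bash
python3 -m jog '[{"tx":0,"ty":0,"tz":0,"ax":0,"ay":0,"az":0.0873,"jaw":1},{"tx":0,"ty":0,"tz":0.2,"ax":0,"ay":0,"az":0.0873,"jaw":1},{"tx":0,"ty":0,"tz":0,"ax":0,"ay":0,"az":0,"jaw":1}]' >/dev/null; python3 rd.py;  python3 -m jog '[{"tx":0,"ty":0,"tz":0.33,"ax":0,"ay":0,"az":0.0873,"jaw":1},{"tx":0,"ty":0,"tz":0,"ax":0,"ay":0,"az":0,"jaw":1}]' >/dev/null; python3 rd.py;  python3 -m jog '[{"tx":0,"ty":0,"tz":0.33,"ax":0,"ay":0,"az":0.0873,"jaw":1},{"tx":0,"ty":0,"tz":0,"ax":0,"ay":0,"az":0,"jaw":1}]' >/dev/null; python3 rd.py
```

```text
RD t 12.6 th 29.9 tz -0.035 +-0.025 txy 0.21 -0.03 F [0.1 0.9 2.3] z 70.55 xy 495.1 -207.7 w 0.149
RD t 13.0 th 34.9 tz -0.010 +-0.022 txy 0.23 -0.04 F [-0.4  1.3  2.4] z 70.27 xy 495.1 -207.6 w 0.150
RD t 13.4 th 39.9 tz 0.026 +-0.024 txy 0.29 -0.01 F [0.2 1.6 2.7] z 69.92 xy 495.1 -207.6 w 0.153
```

```bash
python3 -m jog '[{"tx":0,"ty":0,"tz":0.33,"ax":0,"ay":0,"az":0.0873,"jaw":1},{"tx":0,"ty":0,"tz":0,"ax":0,"ay":0,"az":0,"jaw":1}]' >/dev/null; python3 rd.py;  python3 -m jog '[{"tx":0,"ty":0,"tz":0.33,"ax":0,"ay":0,"az":0.0873,"jaw":1},{"tx":0,"ty":0,"tz":0,"ax":0,"ay":0,"az":0,"jaw":1}]' >/dev/null; python3 rd.py;  python3 -m jog '[{"tx":0,"ty":0,"tz":0.33,"ax":0,"ay":0,"az":0.0873,"jaw":1},{"tx":0,"ty":0,"tz":0,"ax":0,"ay":0,"az":0,"jaw":1}]' >/dev/null; python3 rd.py; python3 -m jog '[{"tx":0,"ty":0,"tz":0.33,"ax":0,"ay":0,"az":0.0873,"jaw":1},{"tx":0,"ty":0,"tz":0,"ax":0,"ay":0,"az":0,"jaw":1}]' >/dev/null; python3 rd.py
```

```text
RD t 13.8 th 44.9 tz -0.032 +-0.040 txy 0.42 -0.03 F [0.6 2.4 2.5] z 69.61 xy 495.1 -207.6 w 0.151
RD t 14.2 th 49.9 tz 0.006 +-0.028 txy 0.56 -0.10 F [0.4 3.  3.2] z 69.32 xy 495.2 -207.6 w 0.152
RD t 14.6 th 54.9 tz 0.004 +-0.014 txy 0.71 -0.11 F [0.5 3.8 5.4] z 69.05 xy 495.2 -207.6 w 0.149
RD t 15.0 th 59.9 tz 0.078 +-0.014 txy 0.83 -0.07 F [-0.3  4.6  5.3] z 68.77 xy 495.2 -207.5 w 0.149
```

```bash
python3 -m jog '[{"tx":0.6,"ty":0.5,"tz":-0.3,"ax":0,"ay":0,"az":0,"jaw":1},{"tx":0,"ty":0,"tz":0,"ax":0,"ay":0,"az":0,"jaw":1}]' >/dev/null; python3 rd.py; python3 rd.py
```

```text
RD t 15.4 th 60.0 tz 0.055 +-0.017 txy -0.04 -0.16 F [ 1.  -0.5  2.1] z 68.86 xy 495.2 -207.3 w 0.153
RD t 15.5 th 60.0 tz 0.038 +-0.015 txy -0.20 -0.14 F [ 1.3 -1.3  1. ] z 68.89 xy 495.2 -207.2 w 0.156
```

```bash
sed -i 's/range(3)/range(4)/' rd.py; python3 -m jog '[{"tx":0,"ty":0,"tz":0.3,"ax":0,"ay":0,"az":0.0873,"jaw":1},{"tx":0,"ty":0,"tz":0,"ax":0,"ay":0,"az":0,"jaw":1}]' >/dev/null; python3 rd.py;  python3 -m jog '[{"tx":0,"ty":0,"tz":0.33,"ax":0,"ay":0,"az":0.0873,"jaw":1},{"tx":0,"ty":0,"tz":0,"ax":0,"ay":0,"az":0,"jaw":1}]' >/dev/null; python3 rd.py;  python3 -m jog '[{"tx":0,"ty":0,"tz":0.33,"ax":0,"ay":0,"az":0.0873,"jaw":1},{"tx":0,"ty":0,"tz":0,"ax":0,"ay":0,"az":0,"jaw":1}]' >/dev/null; python3 rd.py
```

```text
RD t 16.0 th 64.9 tz 0.095 +-0.021 txy -0.30 -0.17 F [ 1.5 -1.3  0.7] z 68.58 xy 495.2 -207.0 w 0.151
RD t 16.4 th 69.9 tz 0.076 +-0.022 txy -0.26 -0.04 F [ 0.5 -1.1  1.5] z 68.34 xy 495.2 -206.9 w 0.146
RD t 16.9 th 74.9 tz 0.107 +-0.025 txy -0.18 0.04 F [-0.1 -0.8  2.5] z 68.04 xy 495.2 -206.9 w 0.152
```

```bash
python3 -m jog '[{"tx":0,"ty":0,"tz":0.3,"ax":0,"ay":0,"az":0.0873,"jaw":1},{"tx":0,"ty":0,"tz":0,"ax":0,"ay":0,"az":0,"jaw":1}]' >/dev/null; python3 rd.py;  python3 -m jog '[{"tx":0,"ty":0,"tz":0.3,"ax":0,"ay":0,"az":0.0873,"jaw":1},{"tx":0,"ty":0,"tz":0,"ax":0,"ay":0,"az":0,"jaw":1}]' >/dev/null; python3 rd.py
```

```text
RD t 17.3 th 79.9 tz 0.165 +-0.025 txy -0.16 0.12 F [-0.5 -0.4  3.5] z 67.70 xy 495.1 -206.9 w 0.153
RD t 17.8 th 84.9 tz 0.114 +-0.014 txy -0.10 0.22 F [-0.6  0.1  4.2] z 67.38 xy 495.2 -206.9 w 0.151
```

```bash
sed -i 's/range(4)/range(8)/' rd.py; python3 rd.py; python3 -m jog '[{"tx":0,"ty":0,"tz":0.2,"ax":0,"ay":0,"az":0.0873,"jaw":1},{"tx":0,"ty":0,"tz":0,"ax":0,"ay":0,"az":0,"jaw":1}]' >/dev/null; python3 rd.py
```

```text
RD t 18.2 th 85.0 tz 0.132 +-0.042 txy -0.09 0.26 F [-0.7  0.1  5. ] z 67.40 xy 495.1 -206.9 w 0.152
RD t 18.8 th 90.0 tz 0.191 +-0.030 txy -0.06 0.29 F [-0.8 -0.2  5. ] z 67.14 xy 495.1 -206.9 w 0.151
```

```bash
python3 -m jog '[{"tx":0,"ty":0,"tz":0.2,"ax":0,"ay":0,"az":0.06,"jaw":1},{"tx":0,"ty":0,"tz":0,"ax":0,"ay":0,"az":0,"jaw":1}]' >/dev/null; python3 rd.py; python3 rd.py
```

```text
RD t 19.5 th 93.4 tz 0.241 +-0.032 txy -0.05 0.31 F [-1.1 -0.1  4.7] z 66.97 xy 495.1 -206.9 w 0.156
RD t 19.9 th 93.4 tz 0.221 +-0.020 txy -0.04 0.30 F [-1.2  0.   5.4] z 66.96 xy 495.2 -206.9 w 0.152
```

```bash
python3 -m jog '[{"tx":0,"ty":0,"tz":0.2,"ax":0,"ay":0,"az":0.063,"jaw":1},{"tx":0,"ty":0,"tz":0,"ax":0,"ay":0,"az":0,"jaw":1}]' >/dev/null; python3 rd.py; python3 rd.py
```

```text
RD t 20.5 th 97.1 tz 0.258 +-0.022 txy -0.04 0.34 F [-0.9  0.1  4.6] z 66.73 xy 495.1 -206.9 w 0.150
RD t 20.9 th 97.1 tz 0.259 +-0.034 txy -0.01 0.39 F [-1.6  0.4  4.3] z 66.73 xy 495.1 -206.9 w 0.152
```

The torque is now 0.21 N m above the free-running value, about 30° past the seat. Letting go and retreating.

```bash
python3 -m jog '[{"tx":0,"ty":0,"tz":-0.5,"ax":0,"ay":0,"az":0,"jaw":0.2},{"tx":0,"ty":0,"tz":0,"ax":0,"ay":0,"az":0,"jaw":-0.2},{"tx":0,"ty":0,"tz":0,"ax":0,"ay":0,"az":0,"jaw":-0.2},{"tx":0,"ty":0,"tz":0,"ax":0,"ay":0,"az":0,"jaw":-0.2}]'; python3 -m jog '[{"tx":0,"ty":0,"tz":-15,"ax":0,"ay":0,"az":0,"jaw":-0.2},{"tx":0,"ty":0,"tz":-40,"ax":0,"ay":0,"az":0,"jaw":-0.2},{"tx":0,"ty":0,"tz":-50,"ax":0,"ay":0,"az":0,"jaw":-0.2},{"tx":0,"ty":0,"tz":-50,"ax":0,"ay":0,"az":0,"jaw":-0.2},{"tx":0,"ty":0,"tz":0,"ax":0,"ay":0,"az":0,"jaw":-0.2}]'
python3 - <<'E'
from h import *
c=capture('side')
P,K=cloud(c,495,-207,40); b=(P[:,2]>56)&(P[:,2]<88)&(K.max(1)<75)
print(P[b].mean(0),cv2.minAreaRect(P[b,:2].astype(np.float32)),'top z',np.sort(P[P[:,2]<130][:,2])[-5:])
save(c,'g.png',(262,310,362,385),8)
E
```

```text
time_s: 21.48
eef_pos: [495.2, -206.9, 67.2]
ee_rot: [-0.0, 0.692, 0.722, 0.0]
force: [-0.1, 0.9, -0.2]
grip_width: 0.604
grip_force: 0.0
time_s: 22.1
eef_pos: [496.4, -207.7, 227.0]
ee_rot: [0.004, 0.692, 0.722, 0.001]
force: [-0.5, -0.1, -0.2]
grip_width: 0.597
grip_force: 0.0
[ 492.1196841  -215.50830243   77.58207862] ((488.0172424316406, -211.03848266601562), (23.345256805419922, 47.13474655151367), 18.486555099487305) top z [112.24179723 112.74437579 112.83662506 113.20370447 113.6655351 ]
```

View pics/g.png

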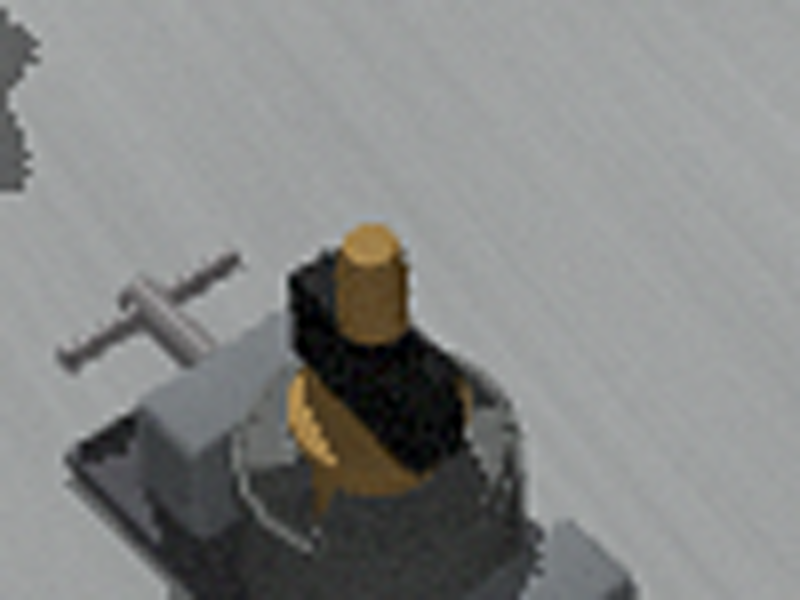

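The barb stands upright in the coupling: stem top at (372,243), wings about square to the slots, flange about 60 mm above the bench. The gripper is well clear.

```bash
python3 -c "
from rig import finish_job
print(finish_job())"
```

```text
the job is handed in; nothing more can be done
None
```

I screwed the large brass barb into the coupling, stopped about 30° past where the torque rose, let go and handed the job in at about 22 s; the seat contact came at roughly 65° from the slots, read from noisy torque, so the set angle could be off by about 5°.

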